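Unclamp a leaded glass panel and hold it level above its jig

TASK

Wind the handwheel counter-clockwise (seen from above) until the blue clamp jaw has drawn right back against its two red stops, so that the panel is free; only then lift the leaded glass panel straight up by the orange bar of its suction lifter to about ten centimetres above the wooden bed, keeping it level all the way and never pulling or pressing hard on the glass. Finish still holding it there, level and motionless, with the jaw left open and the other things on the table undisturbed.

Things in the scene. Friction and masses are not known exactly. Their poses are not given: they have to be found in the camera images.
- jig: Wooden jig fixed to the table, yaw within 0.3; bed 270 mm (x) by 390 (y -165 to +225), 18 thick; origin on the underside. Along y: 14 mm high fence at -150, panel -145 to +5 (another fence at x = +100, 5 mm slack), jaw, two red stops (front faces at +73, tops 52 above the table), grey 85 mm square gearbox (52 high) with the handwheel on top.
- seat (a point): Point on the bed's top face (18 mm above the table) at the centre of the panel's place, jig (0, -70 mm). Axes as the jig's.
- wheel_axis (a point): Point on the vertical axis of the handwheel, jig (0, +165 mm), 68 mm above the table, about the height of the rim's middle. The dark steel wheel has a 112 mm outer diameter; rim top 72 mm above the table.
- handwheel (a joint): Angle of the handwheel, rad; grows counter-clockwise seen from above, 0 to 9.0, drives the jaw 4 mm per rad and meets the stop at 9.0. It starts between 0 and 2.5. Turning it takes about 2 to 3 N at the crank knob; it stays where it is left.
- crank_grip (a point): Middle of the red upright crank knob on the wheel, 45 mm from the wheel's axis; knob 20 mm diameter, from 74 to 119 mm above the table, this point at 99 mm. The knob spins freely on its pin, so it may be gripped firmly while it goes round.
- jaw (a joint): Opening of the blue clamp jaw, m; 0 closed, 0.036 = back face against the red stops (jaw moves along jig +y). Coupled to the wheel. Its steel lip covers the panel's edge by 16 mm minus this opening, 4 mm above the glass, so below about 0.016 the panel cannot be lifted.
- jaw_back (a point): Middle of the top rear edge of the jaw, 50 mm above the table; jaw 170 mm long (jig x), 30 mm thick. At the stops it is at jig y = 73 mm.
- panel: Leaded panel of coloured glass, 190 mm (its x) by 150 mm (its y) by 8 mm, 0.4 to 0.8 kg with its lifter, lying loose on the bed. Origin: centre of its underside; z up; x nearly along the jig's x. The centre of mass is on its z axis. A two-cup suction lifter is fixed on top for good.
- lift_bar (a point): Centre of the lifter's orange bar, 60 mm above the panel's underside (78 mm above the table at the start). Bar 124 mm along panel x, 22 mm wide along panel y, 20 mm high; round posts below it only at x = +-50 mm, so the middle is free to be gripped across y from above. Grip it at its middle or the panel tips.
- nail_pot: Bystander: small aluminium pot, 44 mm wide, 34 mm high, standing on the jig bed. Origin under its centre.
- lathekin: Bystander: flat dark wooden tool, 18 x 110 x 8 mm, lying on the jig bed. Origin under its centre.
- pliers: Bystander: blue-handled pliers, about 160 mm long, on the table. Origin under the pivot.
- hammer: Bystander: hammer lying on the table left of the jig.
- jar: Bystander: amber jar, 60 mm wide, 75 mm high, on the table. Origin under its centre.
- tin_bowl: Bystander: steel bowl, 100 mm wide, 35 mm high, on the table. Origin under its centre.
- brush_mug: Bystander: black mug, 70 mm wide, 80 mm high, to the right of the jig. Origin under its centre.

How it is judged (in metres and radians):
On the way, in this order (a step that is already met when the one before it is completed fails the run):
1. jaw wound back against its stops (within 2 mm) with the panel still lying on the bed (value of joint jaw above 0.034 m and z of panel in the frame of seat below 0.01 m), for 0.2 s.
2. panel lifted clear, level and still in the fingers, 70 to 150 mm above the bed (z of panel in the frame of seat between 0.07 and 0.15 m and horizontal distance between panel and seat below 0.05 m and angle between panel's own z axis and vertical below 0.12 rad and linear speed of panel below 0.03 m/s and angular speed of panel below 0.15 rad/s and contact force between panel and the fingers above 1 N and contact force between panel and jig below 0.2 N), for 0.3 s.
At the end, for the whole second after the job is handed in: The program ends with the panel held by the fingers alone, its underside 70 to 150 mm above the bed, within 50 mm of straight above its place, within 0.12 rad of level, moving slower than 0.03 m/s and 0.15 rad/s and free of the jig; the jaw is within 2 mm of its stops (all of step 2 and value of joint jaw above 0.034 m); the arm keeps its last pose, push and grip.
It fails at once if panel pushed or pulled against the jig with more than 30 N (contact force between panel and jig above 30 N).
It fails at once if panel tipped more than 0.3 rad (angle between panel's own z axis and vertical above 0.3 rad).
It fails at once if a bystander moved more than 25 mm (distance of any of nail_pot, lathekin, pliers, hammer, jar, tin_bowl, brush_mug from where it was at the start of the episode above 0.025 m).
It also fails if it takes over 56 s, if anything falls off the work surface, if the arm or the gripper's body presses on something with over 40 N, if the wrist force passes 120 N, or if a joint passes its speed limit or range.

ROBOT

A 6-joint arm with a two-finger parallel gripper is mounted at the origin on the work surface. World frame = base frame: x ahead of the robot, y to its left, z up, the work surface at z = 0. Lengths are in mm, angles in rad, forces in N, time in s.
With the tool pointing down it reaches from about 325 to 875 mm from the base axis. Payload 4.4 kg.
Tool frame: the origin (TCP) lies on the centre line of the jaws, within the pads' length; the fingertips stand 19 mm ahead of it and the grasp point (between the pads) is the TCP; z points along the fingers, y is the line along which they close (so a half turn about z gives the same grasp; the last joint's range is limited). The gripper opens to 85 mm and grips with 20 to 120 N. Pads are 22 mm wide; open, the fingers measure 114 mm over their backs; the gripper's body (76 mm by 85 mm) begins 54 mm behind the grasp point. The pads swing forward as they close: fully open they stand 13 mm farther back than shut.
Start: joints at [1.119, 0.207, 1.542, -0, 1.393, -0.15], TCP at [170.922, 549.011, 250.282] pointing down, gripper open.
Joint ranges: [-2.73, 2.73], [-0.86, 2.22], [0.23, 2.46], [-1.11, 4.25], [0.08, 2.63], [-2.82, 2.82]. Speed limits (rad/s): [2.79, 2.79, 3.14, 3.14, 3.14, 3.14].

INTERFACE

Orientations are given as a 3x3 rotation matrix whose columns are the frame's x, y, z axes.
In Python, from workcell import robot gives the robot as it stands.
- The arm moves only by the shell command python3 drive.py 'ROWS' [FORCE]. ROWS is a JSON list of rows, 1 to 20 of them, each written [[rx, ry, rz], [dx, dy, dz], opening]: a rotation vector rx, ry, rz in normalised numbers (1 is 2 rad), then dx, dy, dz in shares of the most that a row can go, 1 being 50 mm, then the finger opening in mm; each row shifts and turns the commanded pose from where the row before left it, along the tool's axes as they then stand; what a row does not reach is not made up. A row lasts 1/10 s, in which the tool goes at most 50 mm and 0.15 rad, less where a joint would pass 70% of its speed; a pose out of reach is approached as far as the arm can. The fingers move at their own pace and stop on an object; FORCE is the grip in N (left out, the last holds). Time passes only in rows, so rows that do not move let the fingers close. It prints the time, the measured TCP pose, the force, the opening and the grip force at its end. Shift and turn numbers lie between -1 and 1, and a call with a number outside is refused. Input that does not fit is refused with a message, and nothing moves.
- robot.get_state(): the state, without advancing time (a new reading comes with each control period).
- robot.read_camera(name): name is "scene" or "top" or "wrist"; returns the picture (384x512x3 uint8, red, green, blue); there is no depth.
- robot.calibration(name): a dict with "fx", "fy", "cx", "cy" (pixels), "rvec" (rotation vector, rad) and "tvec" (3), from world to camera coordinates, as OpenCV has them. Camera axes: x right, y down, z forward; pixel columns grow to the right and rows downward; lengths in mm; the calibration is good to about 2 mm. A picture is of the moment at which its call begins: read the wrist's pose just before it. calibration takes no time and is no camera call; for the wrist camera it gives the pose at the moment of the call.
- robot.hand_in(): hands the job in; it is judged then, once.
The state is a dict: "time": time; "q": joint angles; "qvel": joint speeds; "joint_torque": joint torques, N m; "ee_pos": TCP position; "orientation": TCP orientation; "force": force on the tool from outside, world axes, zero at the start; "moment": the same for the moment, N m; "gripper_width": finger opening in mm; "grasp_force": force on a finger pad.
Only numpy, scipy, OpenCV 4.12 (cv2) and the standard library are available. Lean on these libraries where they do the work, as an engineer would, in place of code of your own. Each camera call takes 0.05 s, during which the arm holds its last target. There are 200 camera calls.

## Working session

There is one attempt and no reset: what is moved stays moved. The work goes in short steps, Python scripts to look and compute and a shell command to move; the robot and the scene stay as the last step left them, time stands still between calls to the robot, and variables do not carry over. Pictures are saved under pics/ and viewed, at most 10 in all, crops included, and the job is handed in when it is done.

```bash
ls; mkdir -p pics
python3 - <<'E'
from workcell import robot
import cv2
for n in("top","scene"):
    im=robot.read_camera(n); cv2.imwrite(f"pics/{n}0.png",im[:,:,::-1])
    print(robot.calibration(n))
s=robot.get_state();print(s)
E
```

```text
drive.py
pics
workcell.py
{'fx': 394.73362831657, 'fy': 394.73362831657, 'cx': 254.573384152082, 'cy': 191.80263462895493, 'rvec': array([ 2.19279173, -2.21461713,  0.10660867]), 'tvec': array([ -12.77893978,  473.07814211, 1219.15307203])}
{'fx': 463.18183962652137, 'fy': 463.18183962652137, 'cx': 252.08142902372214, 'cy': 190.8724488135305, 'rvec': array([ 1.51857665,  2.29416055, -0.64958475]), 'tvec': array([ 178.40157698, -323.99067451, 1661.05711764])}
{'time': 0.1, 'q': array([ 1.11849262e+00,  2.07361712e-01,  1.54281908e+00,  8.39681289e-06,
        1.39347593e+00, -1.50501736e-01]), 'qvel': array([ 0.0013215 , -0.00099507, -0.0044707 , -0.00218832,  0.00034464,
       -0.00013502]), 'joint_torque': array([-7.89944170e-04, -3.84094620e+01, -2.92549700e+01, -2.65354847e-04,
        4.87878453e-03, -2.31709606e-05]), 'ee_pos': array([170.64065446, 548.42722145, 249.2227409 ]), 'orientation': array([[-9.54801833e-01,  2.97241706e-01, -9.09509158e-04],
       [ 2.97242928e-01,  9.54800088e-01, -1.85289342e-03],
       [ 3.17642224e-04, -2.03949120e-03, -9.99997870e-01]]), 'force': array([-0.95926337, -0.80860675,  0.55717637]), 'moment': array([ 0.0273087 ,  0.02097157, -0.01159886]), 'grasp_force': 0.0, 'gripper_width': 85.45101582460308}
```

View pics/top0.png

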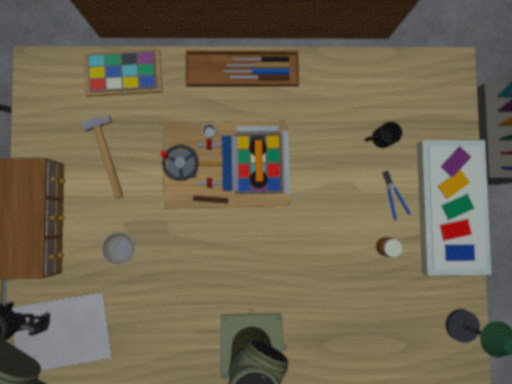

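View pics/scene0.png

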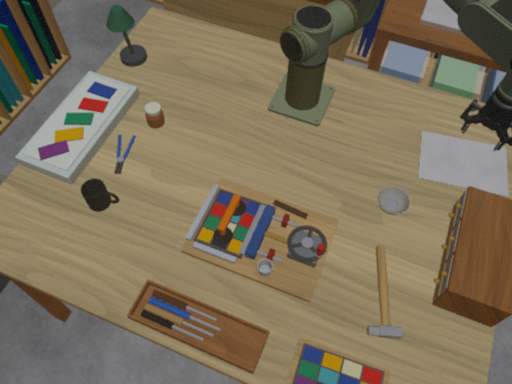

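The top view shows the jig centred near (227,165). The wheel is at (181,162) with its red knob at (165,154), the jaw at about x=227, the orange bar at (259,160) and the red stops at (209,144) and (209,183). Next I'll measure these.

```bash
cat > h.py <<'E'
from workcell import robot
import cv2, numpy as np
def cam(n):
    c=robot.calibration(n); R=cv2.Rodrigues(np.array(c["rvec"]))[0]; return c,R,np.array(c["tvec"]).ravel()
def ray(n,uv,z,c=None):
    c,R,t=c or cam(n); d=R.T@np.array([(uv[0]-c["cx"])/c["fx"],(uv[1]-c["cy"])/c["fy"],1]); o=-R.T@t
    return o+d*(z-o[2])/d[2]
def blobs(im,lo,hi,box,mina=6):
    h=cv2.cvtColor(im,cv2.COLOR_RGB2HSV); m=cv2.inRange(h,np.array(lo),np.array(hi))
    k=np.zeros_like(m);x0,y0,x1,y1=box;k[y0:y1,x0:x1]=1
    n,l,s,c=cv2.connectedComponentsWithStats(m*k)
    return [(int(s[i][4]),s[i][:4].tolist(),c[i].round(2),l==i) for i in range(1,n) if s[i][4]>=mina]
def col(im,name,box,mina=6):
    r=dict(red=[((0,150,70),(5,255,255)),((172,150,70),(180,255,255))],orange=[((8,200,150),(18,255,255))],blue=[((100,120,40),(125,255,255))],dark=[((0,0,0),(180,110,95))])[name]
    return sum([blobs(im,a,b,box,mina) for a,b in r],[])
E
python3 - <<'E'
from h import *
for n,box in(("top",(155,115,295,215)),("scene",(180,180,345,300))):
    im=cv2.imread(f"pics/{n}0.png")[:,:,::-1].copy()
    for c,z in(("red",52),("orange",88),("blue",50),("dark",70)):
        for a,b,ct,m in col(im,c,box):
            ang=cv2.minAreaRect(np.argwhere(m)[:,::-1].astype(np.float32))
            print(n,c,a,b,ct,ray(n,ct,z)[:2].round(1),np.round(ray(n,ct,119)[:2],1),[np.round(x,1) for x in ang])
x=cv2.imread("pics/top0.png")[115:215,155:295]; cv2.imwrite("pics/c1.png",cv2.resize(x,None,fx=5.6,fy=5.6,interpolation=cv2.INTER_CUBIC))
E
```

```text
top red 31 [207, 139, 4, 10] [208.48 143.52] [619.3 122.7] [606.6 117.1] [array([208.5, 143.5]), array([9., 3.]), np.float64(90.0)]
top red 31 [161, 151, 7, 7] [163.71 153.65] [588.9 258.1] [578.  244.9] [array([164.3, 153.8]), array([7.1, 4.9]), np.float64(45.0)]
top red 116 [239, 164, 11, 13] [243.67 170.35] [536.3  16.2] [528.3  16.5] [array([244., 170.]), array([12., 10.]), np.float64(90.0)]
top red 138 [267, 164, 13, 12] [273.17 169.38] [538.6 -73.8] [530.5 -68.4] [array([273. , 169.5]), array([11., 12.]), np.float64(90.0)]
top red 26 [207, 179, 5, 8] [209. 183.] [498.5 121.5] [492.6 116. ] [array([209. , 182.5]), array([7., 4.]), np.float64(90.0)]
top orange 196 [256, 141, 6, 39] [258.55 159.99] [562.5 -27.9] [558.  -26.6] [array([258.5, 160. ]), array([38.,  5.]), np.float64(90.0)]
top blue 436 [223, 136, 9, 54] [226.68 163.15] [559.   67.8] [549.4  65.1] [array([227. , 162.5]), array([53.,  8.]), np.float64(90.0)]
top blue 135 [239, 179, 12, 12] [244.14 184.37] [493.6  15.2] [487.8  15.6] [array([244.5, 184.5]), array([11., 11.]), np.float64(90.0)]
top blue 142 [267, 178, 13,
[... 3240 characters left out ...]
4(26.6)]
scene dark 17 [265, 217, 7, 15] [268.53 223.71] [546.1  86.2] [571.  94.] [array([268.4, 224.2]), array([ 1. , 15.2]), np.float64(22.6)]
scene dark 591 [287, 226, 40, 41] [303.48 245.74] [572.  200.6] [595.9 203.6] [array([306.4, 244.3]), array([39.6, 37.1]), np.float64(20.6)]
scene dark 20 [257, 233, 8, 17] [260.85 241.4 ] [606.   87.1] [628.4  94.9] [array([260.9, 241.2]), array([ 1.1, 17.5]), np.float64(23.2)]
scene dark 34 [309, 246, 8, 8] [313.15 249.21] [571.4 228.6] [595.3 230.4] [array([312.8, 249.2]), array([8. , 5.8]), np.float64(14.0)]
scene dark 41 [245, 251, 12, 8] [250.49 255.49] [656.4  77.2] [676.7  85.4] [array([250.8, 255.3]), array([ 6.5, 11.7]), np.float64(79.7)]
```

View pics/c1.png

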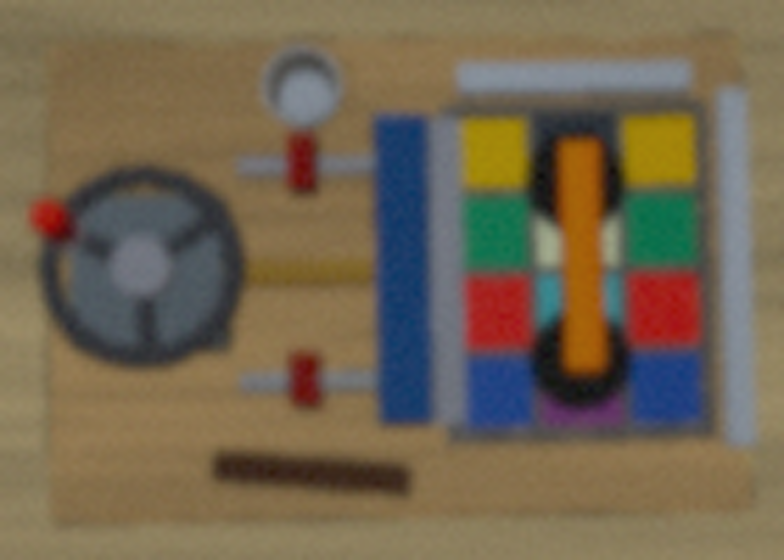

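The crop confirms the layout: the jig yaw is about 0, the knob is at roughly (579,246), the wheel centre at about (560,205) and the bar at about (563,-28). I'll rotate the tool to align with the world axes and move above the wheel.

Units first: shifts go in shares of 50 mm and turns go in shares of 2 rad. So -34 mm is -0.68, -25 mm is -0.5, -0.151 rad / 2 = -0.0755.

```bash
python3 drive.py '[[[0,0,-0.075],[0,0,0],85],[[0,0,-0.0755],[0,0,0],85],[[0,0,0],[-0.68,-0.5,0],85],[[0,0,0],[-0.68,-0.5,0],85],[[0,0,0],[-0.68,-0.5,0],85],[[0,0,0],[-0.68,-0.5,0],85],[[0,0,0],[-0.68,-0.5,0],85],[[0,0,0],[-0.68,-0.5,0],85],[[0,0,0],[-0.68,-0.5,0],85],[[0,0,0],[-0.68,-0.5,0],85],[[0,0,0],[-0.68,-0.5,0],85],[[0,0,0],[-0.68,-0.5,0],85],[[0,0,0],[-0.68,-0.5,0],85],[[0,0,0],[-0.68,-0.5,0],85],[[0,0,0],[0,0,0],85],[[0,0,0],[0,0,0],85]]'
python3 - <<'E'
from h import *
s=robot.get_state();print(s["ee_pos"],s["orientation"].round(3),s["q"].round(2))
k=cam("wrist"); im=robot.read_camera("wrist"); np.save("k.npy",np.array(k,dtype=object),allow_pickle=True); cv2.imwrite("pics/w1.png",im[:,:,::-1])
for a,b,c,m in col(im,"red",(0,0,512,384),60): print(a,b,c,ray("",c,119,k)[:2].round(1),ray("",c,52,k)[:2].round(1))
E
```

```text
time: 1.7
ee_pos: [578.5, 247.4, 249.3]
orientation: [[-1.0, 0.004, -0.002], [0.004, 1.0, -0.0], [0.002, -0.0, -1.0]]
force: [-0.3, -0.3, -0.5]
gripper_width: 85.2
grasp_force: 0.0
[578.51135951 247.38470569 249.26421951] [[-1.     0.004 -0.002]
 [ 0.004  1.    -0.   ]
 [ 0.002 -0.    -1.   ]] [ 0.27  0.32  1.4   0.    1.42 -1.3 ]
445 [137, 93, 22, 27] [146.72 105.08] [500.5 152.7] [499.9 127.6]
758 [53, 123, 30, 33] [ 67.59 138.75] [529.1  78.2] [536.1  33.4]
405 [248, 174, 20, 26] [257.92 187.01] [574.8 249.2] [593.9 249.6]
405 [151, 191, 20, 28] [159.93 204.88] [592.4 154.5] [616.1 130. ]
```

View pics/w1.png

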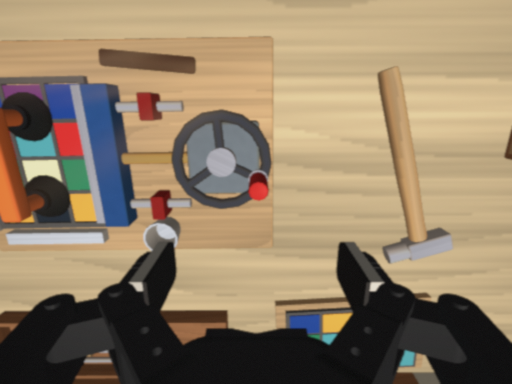

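The wrist view shows the wheel centred near (221,159), the knob top near (259,191), and the stops at about (148,105) and (160,205). I'll compute positions from these.

Run:
```python
from h import *
k=np.load("k.npy",allow_pickle=True); k=(k[0],k[1],k[2])
im=cv2.imread("pics/w1.png"); g=cv2.medianBlur(cv2.cvtColor(im,cv2.COLOR_BGR2GRAY),3)
m=(g[90:225,165:285]<75).astype(np.uint8)
c=max(cv2.findContours(m,cv2.RETR_EXTERNAL,cv2.CHAIN_APPROX_NONE)[0],key=len)
h=cv2.convexHull(c).reshape(-1,2)+[165,90]
h=c.reshape(-1,2)+[165,90]
p=np.array([ray("",q,68,k)[:2] for q in h])
# robust circle, radius 56
from scipy.optimize import least_squares
r=least_squares(lambda x:np.hypot(p[:,0]-x[0],p[:,1]-x[1])-x[2],[560,205,56],loss="soft_l1",f_scale=1)
print("wheel",r.x, np.median(abs(r.fun)))
hs=cv2.cvtColor(im,cv2.COLOR_BGR2HSV)
t=cv2.inRange(hs,(0,150,190),(8,255,255))[165:205,240:275]; ys,xs=np.nonzero(t); uv=[xs.mean()+240,ys.mean()+165]
print("knobtop",uv,len(xs),ray("",uv,119,k)[:2])
# jaw edges: blue
for a,b,ct,mm in col(im[:,:,::-1].copy(),"blue",(75,75,140,235),300):
    print("jaw",a,b,ct,ray("",ct,50,k)[:2])
kt=cam("top"); print(ray("",(180,162),70,kt)[:2], -kt[1].T@kt[2], -k[1].T@k[2])
```

```text
wheel [558.64051405 211.80464648  47.65304855] 5.100637428472059
knobtop [np.float64(258.43673469387755), np.float64(191.4204081632653)] 245 [579.1220447  249.66014683]
jaw 3684 [82, 86, 54, 140] [107.73 159.03] [559.81975236  74.19224228]
[560.57205518 206.13903339] [ 393.20907011   22.3235296  1247.07206292] [502.59807409 247.4266356  372.04434948]
```

Run:
```python
from h import *
k=np.load("k.npy",allow_pickle=True); k=(k[0],k[1],k[2])
g=cv2.imread("pics/w1.png",0)[100:220,165:285]
m=cv2.inRange(cv2.GaussianBlur(g,(3,3),0),0,85)
c=cv2.HoughCircles(g,cv2.HOUGH_GRADIENT,1,100,param1=120,param2=15,minRadius=44,maxRadius=54)[0][0]
print(c[:2]+[165,100],c[2],[ray("",c[:2]+[165,100],z,k)[:2].round(1) for z in(64,72)],56/ (372-70)*k[0]["fx"])
print([np.round(ray("",(258.4,191.4),119,k)[:2],1)])
for n,R in(("top",0),):
    g=cv2.resize(cv2.imread("pics/top0.png",0)[135:190,152:210],None,fx=4,fy=4,interpolation=cv2.INTER_CUBIC)
    c=cv2.HoughCircles(g,cv2.HOUGH_GRADIENT,1,200,param1=100,param2=12,minRadius=64,maxRadius=84)[0][0]
    uv=(c[:2]+.5)/4-.5+[152,135]; print(uv,c[2]/4,ray("top",uv,70)[:2])
```

```text
[220.5 159.5] 50.1 [array([558.3, 207.7]), array([556.9, 208.8])] 51.532695766188375
[array([579.1, 249.6])]Traceback (most recent call last):
  File "<stdin>", line 10, in <module>
TypeError: 'NoneType' object is not subscriptable
```

Scaled: 40 mm is 0.8, 27 mm is 0.54.

```bash
python3 drive.py '[[[0,0,0],[0,0,0.8],85],[[0,0,0],[0,0,0.8],85],[[0,0,0],[0,0,0.8],85],[[0,0,0],[0,0,0.54],60],[[0,0,0],[0,0,0],40],[[0,0,0],[0,0,0],15],[[0,0,0],[0,0,0],15],[[0,0,0],[0,0,0],15],[[0,0,0],[0,0,0],15],[[0,0,0],[0,0,0],15],[[0,0,0],[0,0,0],15]]' 40
```

```text
time: 2.85
ee_pos: [580.1, 249.3, 106.3]
orientation: [[-1.0, 0.002, 0.005], [0.002, 1.0, 0.002], [-0.005, 0.002, -1.0]]
force: [-0.9, 1.2, 5.9]
gripper_width: 19.2
grasp_force: 39.4
```

```bash
python3 -c "
import numpy as np
t=1.108+.25*np.arange(0,37);x=45*np.cos(t);y=45*np.sin(t)
for i in range(36):print(i,round(t[i+1],2),round(-(x[i+1]-x[i]),1),round(y[i+1]-y[i],1),'pos',round(558.7+x[i+1]),round(207.2+y[i+1]))"
```

```text
0 1.36 10.6 3.7 pos 568 251
1 1.61 11.2 1.0 pos 557 252
2 1.86 11.1 -1.8 pos 546 250
3 2.11 10.3 -4.5 pos 536 246
4 2.36 8.8 -6.9 pos 527 239
5 2.61 6.9 -8.9 pos 520 230
6 2.86 4.5 -10.3 pos 515 220
7 3.11 1.8 -11.1 pos 514 209
8 3.36 -1.0 -11.2 pos 515 198
9 3.61 -3.8 -10.6 pos 519 187
10 3.86 -6.3 -9.3 pos 525 178
11 4.11 -8.4 -7.5 pos 533 170
12 4.36 -10.0 -5.2 pos 543 165
13 4.61 -10.9 -2.6 pos 554 162
14 4.86 -11.2 0.2 pos 565 163
15 5.11 -10.8 3.0 pos 576 166
16 5.36 -9.7 5.6 pos 586 171
17 5.61 -8.1 7.8 pos 594 179
18 5.86 -5.9 9.6 pos 600 189
19 6.11 -3.3 10.7 pos 603 199
20 6.36 -0.6 11.2 pos 604 211
21 6.61 2.2 11.0 pos 601 222
22 6.86 4.9 10.1 pos 596 232
23 7.11 7.2 8.6 pos 589 240
24 7.36 9.1 6.5 pos 580 247
25 7.61 10.5 4.1 pos 570 251
26 7.86 11.1 1.4 pos 559 252
27 8.11 11.1 -1.4 pos 547 251
28 8.36 10.4 -4.2 pos 537 247
29 8.61 9.1 -6.6 pos 528 240
30 8.86 7.2 -8.6 pos 521 231
31 9.11 4.8 -10.1 pos 516 221
32 9.36 2.1 -11.0 pos 514 210
33 9.61 -0.7 -11.2 pos 514 199
34 9.86 -3.4 -10.7 pos 518 188
35 10.11 -5.9 -9.5 pos 524 179
```

Scaled: 11.2 mm is 0.224, -11.1 mm is -0.222.

```bash
python3 drive.py '[[[0,0,0],[0.212,0.074,-0.04],15],[[0,0,0],[0.224,0.02,-0.02],15],[[0,0,0],[0.222,-0.036,0],15],[[0,0,0],[0.206,-0.09,0],15],[[0,0,0],[0.176,-0.138,0],15],[[0,0,0],[0.138,-0.178,0],15],[[0,0,0],[0.09,-0.206,0],15],[[0,0,0],[0.036,-0.222,0],15],[[0,0,0],[0,0,0],15],[[0,0,0],[0,0,0],15]]'
```

```text
time: 3.85
ee_pos: [515.5, 208.0, 106.5]
orientation: [[-1.0, 0.003, 0.007], [0.003, 1.0, -0.001], [-0.007, -0.001, -1.0]]
force: [10.2, -1.9, -8.8]
gripper_width: 18.8
grasp_force: 39.9
```

Scaled: -11.2 mm is -0.224, -10.9 mm is -0.218.

```bash
python3 drive.py '[[[0,0,0],[-0.05,-0.224,0.02],15],[[0,0,0],[-0.076,-0.212,0.02],15],[[0,0,0],[-0.126,-0.186,0],15],[[0,0,0],[-0.168,-0.15,0],15],[[0,0,0],[-0.2,-0.104,0],15],[[0,0,0],[-0.218,-0.052,0],15],[[0,0,0],[-0.224,0.004,0],15],[[0,0,0],[-0.216,0.06,0],15],[[0,0,0],[-0.194,0.112,0],15],[[0,0,0],[-0.162,0.156,0],15],[[0,0,0],[-0.118,0.192,0],15],[[0,0,0],[-0.066,0.214,0],15],[[0,0,0],[-0.012,0.224,0],15],[[0,0,0],[0,0,0],15],[[0,0,0],[0,0,0],15]]'
python3 - <<'E'
from h import *
im=robot.read_camera("top"); cv2.imwrite("pics/top1.png",im[:,:,::-1])
for a,b,ct,m in col(im,"blue",(205,130,236,200),100): print(a,b,ct,ray("top",ct,50)[:2])
E
```

```text
time: 5.35
ee_pos: [605.6, 211.5, 106.3]
orientation: [[-1.0, 0.002, 0.003], [0.002, 1.0, 0.001], [-0.003, 0.001, -1.0]]
force: [1.9, 1.6, 5.9]
gripper_width: 18.8
grasp_force: 41.4
438 [216, 136, 9, 54] [219.86 163.03] [559.47436518  88.49173791]
```

Scaled: 11.1 mm is 0.222, 11 mm is 0.22.

```bash
python3 drive.py '[[[0,0,0],[0.044,0.22,0],15],[[0,0,0],[0.098,0.202,0],15],[[0,0,0],[0.144,0.172,0],15],[[0,0,0],[0.182,0.13,0],15],[[0,0,0],[0.21,0.082,0],15],[[0,0,0],[0.222,0.028,0],15],[[0,0,0],[0.222,-0.028,0],15],[[0,0,0],[0.208,-0.084,0],15],[[0,0,0],[0,0,0],15],[[0,0,0],[0,0,0],15]]'
python3 - <<'E'
from h import *
im=robot.read_camera("top"); cv2.imwrite("pics/top2.png",im[:,:,::-1])
for a,b,ct,m in col(im,"blue",(200,130,236,200),100): print(a,b,ct,ray("top",ct,50)[:2])
for a,b,ct,m in col(im,"red",(200,130,236,200),6): print(a,b,ct,ray("top",ct,52)[:2])
E
```

```text
time: 6.4
ee_pos: [537.7, 247.3, 106.3]
orientation: [[-1.0, 0.002, -0.0], [0.002, 1.0, -0.0], [0.0, -0.0, -1.0]]
force: [-1.5, -0.4, 11.3]
gripper_width: 18.7
grasp_force: 42.0
441 [212, 137, 10, 53] [217.14 162.94] [559.80454178  96.7559816 ]
30 [207, 140, 4, 9] [208.3  144.03] [617.73913302 123.23119201]
26 [207, 179, 5, 8] [209.19 182.38] [500.39184429 120.93645914]
```

Scaled: 4.8 mm is 0.096, 4.3 mm is 0.086.

```bash
python3 drive.py '[[[0,0,0],[0.096,-0.058,0],15],[[0,0,0],[0.086,-0.074,0],15],[[0,0,0],[0,0,0],15]]'; python3 drive.py '[[[0,0,0],[0.076,-0.082,0],15],[[0,0,0],[0,0,0],15]]'
```

```text
time: 6.75
ee_pos: [529.2, 240.8, 106.3]
orientation: [[-1.0, 0.002, 0.002], [0.002, 1.0, 0.0], [-0.002, 0.0, -1.0]]
force: [0.2, -0.4, 10.5]
gripper_width: 18.6
grasp_force: 42.0
time: 6.95
ee_pos: [525.6, 236.8, 106.3]
orientation: [[-1.0, 0.002, 0.002], [0.002, 1.0, 0.001], [-0.002, 0.001, -1.0]]
force: [1.0, -0.1, 9.5]
gripper_width: 18.3
grasp_force: 42.0
```

Scaled: -4.5 mm is -0.09, 3.4 mm is 0.068.

```bash
python3 drive.py '[[[0,0,0],[0.068,-0.09,0],15],[[0,0,0],[0,0,0],15]]'|sed -n '2p;4p'; python3 drive.py '[[[0,0,0],[0.054,-0.098,0],15],[[0,0,0],[0,0,0],15]]'|sed -n '2p;4p';  python3 drive.py '[[[0,0,0],[0.042,-0.104,0],15],[[0,0,0],[0,0,0],15]]'|sed -n '2p;4p'
```

```text
ee_pos: [522.4, 232.3, 106.3]
force: [0.0, -0.8, 9.7]
ee_pos: [519.8, 227.3, 106.3]
force: [1.8, -0.5, 8.5]
ee_pos: [519.4, 226.3, 106.4]
force: [6.3, 13.9, 0.6]
```

Scaled: -40 mm is -0.8, -20 mm is -0.4.

```bash
python3 drive.py '[[[0,0,0],[0,0,0],40],[[0,0,0],[0,0,0],60],[[0,0,0],[0,0,0],60],[[0,0,0],[0,0,-0.4],60],[[0,0,0],[0,0,-0.8],60],[[0,0,0],[0,0,-0.8],60],[[0,0,0],[0,0,-0.8],60],[[0,0,0],[0,0,0],60]]'
python3 - <<'E'
from h import *
im=robot.read_camera("top"); cv2.imwrite("pics/top3.png",im[:,:,::-1])
for a,b,ct,m in col(im,"blue",(200,130,236,200),100): print(a,b,ct,ray("top",ct,50)[:2])
for a,b,ct,m in col(im,"red",(155,130,236,200),6): print(a,b,ct,ray("top",ct,119)[:2])
for a,b,ct,m in col(im,"orange",(230,130,290,200),50): 
  print(a,b,ct,ray("top",ct,88)[:2])
  p=np.array([ray("top",q[::-1],88)[:2] for q in np.argwhere(m)]);print(cv2.fitLine(p.astype(np.float32),cv2.DIST_L2,0,.01,.01).ravel(),p.min(0),p.max(0))
E
```

```text
time: 8.35
ee_pos: [520.4, 222.7, 251.1]
orientation: [[-1.0, 0.002, 0.012], [0.002, 1.0, 0.003], [-0.012, 0.003, -1.0]]
force: [0.5, -0.2, 1.0]
gripper_width: 60.0
grasp_force: 0.0
434 [212, 137, 9, 53] [216.34 162.56] [560.98584895  99.18094932]
21 [207, 139, 3, 10] [207.95 143.95] [605.38869128 118.57694437]
18 [171, 172, 5, 6] [172.89 174.56] [517.62693065 218.62666008]
21 [207, 179, 4, 8] [208.43 182.29] [494.65865043 117.57306084]
13 [208, 140, 3, 8] [209.54 143.38] [607.02275285 114.01061192]
6 [210, 181, 1, 6] [210.  183.5] [491.15025642 113.1106519 ]
212 [256, 141, 7, 40] [258.63 160.08] [562.23930448 -28.16708   ]
[ 9.9992436e-01  1.2298559e-02  5.6228882e+02 -2.8158911e+01] [503.02243714 -37.61512185] [619.35566146 -19.78158884]
```

Scaled: -42 mm is -0.84, -40 mm is -0.8.

```bash
python3 drive.py '[[[0,0,0],[-0.14,-0.84,0],60],[[0,0,0],[-0.14,-0.84,0],60],[[0,0,0],[-0.14,-0.84,0],60],[[0,0,0],[-0.14,-0.84,0],60],[[0,0,0],[-0.14,-0.84,0],60],[[0,0,0],[-0.14,-0.8,0],60],[[0,0,0],[0,0,0],60],[[0,0,0],[0,0,0],60]]'
python3 - <<'E'
from h import *
s=robot.get_state();k=cam("wrist"); im=robot.read_camera("wrist"); cv2.imwrite("pics/w2.png",im[:,:,::-1]);print(s["ee_pos"],s["orientation"].round(3))
for a,b,ct,m in col(im,"orange",(0,0,512,384),100): 
  print(a,b,ct,ray("",ct,85,k)[:2])
  p=np.array([ray("",q[::-1],88,k)[:2] for q in np.argwhere(m)]);print(cv2.fitLine(p.astype(np.float32),cv2.DIST_L2,0,.01,.01).ravel(),p.min(0),p.max(0))
E
```

```text
time: 9.2
ee_pos: [557.2, -28.7, 242.1]
orientation: [[-1.0, 0.004, -0.005], [0.004, 1.0, 0.001], [0.005, 0.001, -1.0]]
force: [-0.8, -0.3, 0.1]
gripper_width: 59.9
grasp_force: 0.0
[557.19106747 -28.70548799 242.05404686] [[-1.     0.004 -0.005]
 [ 0.004  1.     0.001]
 [ 0.005  0.001 -1.   ]]
```

View pics/w2.png

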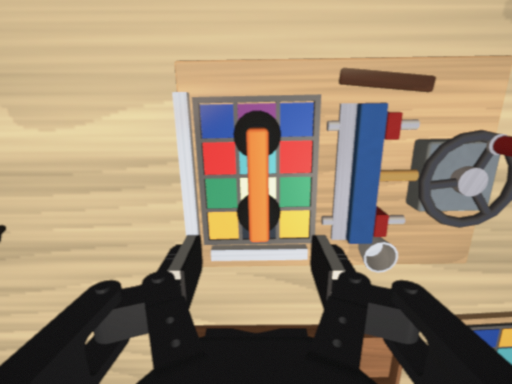

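The wrist view shows the jaw at (370,173) back against the red stops and the panel clear of its lip. The orange bar runs from about (258,128) to (260,241).

Run:
```python
from h import *
k=cam("wrist"); im=cv2.imread("pics/w2.png")[:,:,::-1].copy(); print(cv2.cvtColor(im,cv2.COLOR_RGB2HSV)[180,258])
for a,b,ct,m in blobs(im,(5,150,120),(17,255,255),(235,115,285,260),300):
  p=np.array([ray("",q[::-1],88,k)[:2] for q in np.argwhere(m)]);print(a,b,cv2.fitLine(p.astype(np.float32),cv2.DIST_L2,0,.01,.01).ravel(),p.min(0),p.max(0))
  print([ray("",(u,v),88,k)[:2] for u,v in((258,128),(260,241))])
```

```text
[ 14 175 241]
2323 [246, 128, 23, 114] [ 9.9988240e-01  1.5336108e-02  5.5754736e+02 -2.5657101e+01] [500.38761267 -37.40283887] [621.96898876 -14.50400297]
[array([500.40563953, -25.49399916]), array([621.95174838, -23.29331384])]
```

Scaled: 40 mm is 0.8, 1.5 mm is 0.03, -0.017 rad / 2 = -0.0085.

```bash
python3 drive.py '[[[0,0,-0.0085],[0,0,0],60],[[0,0,0],[-0.1,0.03,0],60],[[0,0,0],[0,0,0.8],60],[[0,0,0],[0,0,0.8],60],[[0,0,0],[0,0,0.8],60],[[0,0,0],[0,0,0.5],60],[[0,0,0],[0,0,0.2],60],[[0,0,0],[0,0,0.16],60],[[0,0,0],[0,0,0],50],[[0,0,0],[0,0,0],40]]' 25; python3 drive.py '[[[0,0,0],[0,0,0],32],[[0,0,0],[0,0,0],28],[[0,0,0],[0,0,0],26],[[0,0,0],[0,0,0],24],[[0,0,0],[0,0,0],22],[[0,0,0],[0,0,0],20],[[0,0,0],[0,0,0],18],[[0,0,0],[0,0,0],15],[[0,0,0],[0,0,0],15],[[0,0,0],[0,0,0],15]]'
```

```text
time: 10.25
ee_pos: [565.0, -26.4, 82.8]
orientation: [[-1.0, -0.016, 0.003], [-0.016, 1.0, -0.001], [-0.003, -0.001, -1.0]]
force: [-0.3, -0.6, -0.4]
gripper_width: 40.2
grasp_force: 0.0
time: 11.25
ee_pos: [563.7, -26.5, 81.5]
orientation: [[-1.0, -0.015, 0.0], [-0.015, 1.0, -0.0], [-0.0, -0.0, -1.0]]
force: [-0.9, -0.7, 4.5]
gripper_width: 21.5
grasp_force: 26.5
```

Scaled: -4 mm is -0.08, -3 mm is -0.06.

```bash
python3 drive.py '[[[0,0,0],[0,0,0],15],[[0,0,0],[0,0,0],15],[[0,0,0],[0,0,-0.02],15],[[0,0,0],[0,0,-0.04],15],[[0,0,0],[0,0,-0.04],15],[[0,0,0],[0,0,-0.06],15],[[0,0,0],[0,0,-0.08],15],[[0,0,0],[0,0,-0.08],15],[[0,0,0],[0,0,-0.08],15],[[0,0,0],[0,0,0],15],[[0,0,0],[0,0,0],15],[[0,0,0],[0,0,0],15]]' 70
python3 - <<'E'
from h import *
s=robot.get_state();print(s["force"],s["moment"])
im=robot.read_camera("scene"); cv2.imwrite("pics/s4.png",im[:,:,::-1])
E
```

```text
time: 12.45
ee_pos: [563.4, -26.4, 101.2]
orientation: [[-1.0, -0.015, -0.0], [-0.015, 1.0, 0.0], [0.0, 0.0, -1.0]]
force: [-0.2, -0.5, -5.8]
gripper_width: 20.8
grasp_force: 69.1
[-0.20816656 -0.46323815 -5.7867583 ] [-0.00555199 -0.02728914  0.02310295]
```

View pics/s4.png

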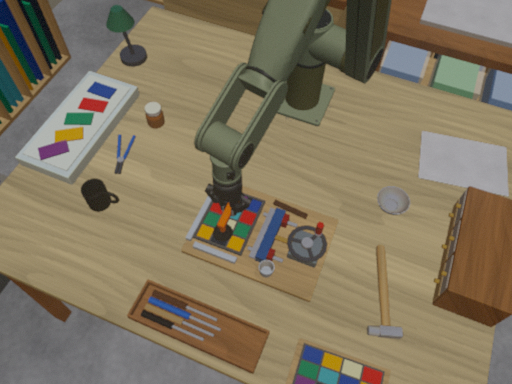

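The panel is held and raised. The load is about 5.8 N with almost no moment, so the grip is centred. I'll lift the rest of the way.

Scaled: -6 mm is -0.12, -5 mm is -0.1.

```bash
python3 drive.py '[[[0,0,0],[0,0,-0.06],15],[[0,0,0],[0,0,-0.1],15],[[0,0,0],[0,0,-0.12],15],[[0,0,0],[0,0,-0.12],15],[[0,0,0],[0,0,-0.12],15],[[0,0,0],[0,0,-0.12],15],[[0,0,0],[0,0,-0.12],15],[[0,0,0],[0,0,-0.12],15],[[0,0,0],[0,0,-0.12],15],[[0,0,0],[0,0,-0.12],15],[[0,0,0],[0,0,-0.12],15],[[0,0,0],[0,0,-0.12],15],[[0,0,0],[0,0,-0.12],15],[[0,0,0],[0,0,-0.08],15],[[0,0,0],[0,0,-0.04],15],[[0,0,0],[0,0,0],15],[[0,0,0],[0,0,0],15],[[0,0,0],[0,0,0],15],[[0,0,0],[0,0,0],15],[[0,0,0],[0,0,0],15]]'
python3 drive.py '[[[0,0,0],[0,0,0],15],[[0,0,0],[0,0,0],15],[[0,0,0],[0,0,0],15],[[0,0,0],[0,0,0],15],[[0,0,0],[0,0,0],15],[[0,0,0],[0,0,0],15]]'
python3 - <<'E'
from h import *
s=robot.get_state();print(s["force"],s["moment"],s["qvel"].round(4))
im=robot.read_camera("scene"); cv2.imwrite("pics/s5.png",cv2.resize(im[140:300,140:360,::-1],None,fx=3,fy=3))
E
```

```text
time: 14.5
ee_pos: [563.4, -26.4, 181.0]
orientation: [[-1.0, -0.015, -0.0], [-0.015, 1.0, 0.0], [0.0, 0.0, -1.0]]
force: [-0.6, -0.2, -5.3]
gripper_width: 20.9
grasp_force: 69.1
time: 15.1
ee_pos: [563.6, -26.4, 181.3]
orientation: [[-1.0, -0.015, 0.0], [-0.015, 1.0, -0.0], [-0.0, -0.0, -1.0]]
force: [0.4, 0.2, -4.6]
gripper_width: 20.6
grasp_force: 69.1
[ 0.43357353  0.15046851 -4.60913881] [ 0.03941059 -0.01168731  0.03470754] [ 0.0008 -0.0013  0.0011 -0.0004 -0.0003  0.0003]
```

View pics/s5.png

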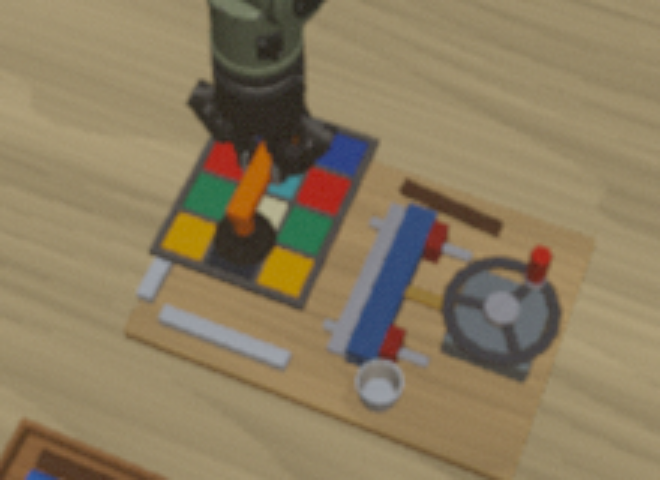

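The panel hangs level, well above the bed and held by the bar. The jaw sits against its stops, and the pot and lathekin haven't been disturbed.

```bash
python3 -c "
from workcell import robot
print(robot.hand_in())"
```

```text
the job is handed in; nothing more can be done
None
```

The job is handed in: the jaw is wound back against its red stops, and the panel is held level and still about 100 mm above the bed. No bystander was touched in any picture I checked; the hand-in returned no verdict.

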